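Empty the teardown tote into the scrap bin

TASK

Slide the scrap bin's lid fully open, pick up the yellow tote and tip it over the bin so that all four scrap parts slide down into the bin. Then set the empty tote down upright on the middle of the blue mat without dropping it, let go of it, and slide the lid fully shut. Leave the screwdriver, the bottle and the multimeter where they are.

Things in the scene. Friction and masses are not known exactly. Their poses are not given: they have to be found in the camera images.
- bin: blue steel scrap bin, open-topped under its sliding lid: outside 240 (its x) x 220 (its y) x 120 high, walls and floor 4 thick. Fixed. Origin: centre of its underside; z up; the yellow plate is on its front (-x) face. Two aluminium guide rails, 22 deep, their tops at 130, run along its sides and 200 on past its back (+x) on legs.
- lid (a joint): grey flat sliding lid, 240 x 218 x 6, on top of the bin (its upper face 127 above the bench): 0 m = fully shut, grows as the lid slides towards the bin's +x (away from the robot), 0.20 m = fully open. Stays where it is left; slides with a few newtons. Stands between 0 and 0.04 at the start.
- lid_grip (a point): centre of the black upright grip bar on the lid, near its front edge: bar 14 thick (along the bin's x), 90 long (along the bin's y), standing 30 above the lid; this point is 145 above the bench and 12 under the bar's top. Moves with the lid; at lid = 0 it is at x = -95, y = 0 in the bin's frame. Axes parallel to the bin's.
- mat: sky-blue flat work mat lying on the bench, fixed, 220 (its x) x 240 (its y) x 3 thick. Origin: centre of its underside.
- tote: yellow tote, 172 wide (its y), 0.24 kg, holding four scrap parts (0.42 kg). Origin: centre of the underside of its flat floor (134 along x, 170 along y, 4 thick); z up. Back wall at x = +65 and side walls 58 high. No front (-x) wall: the floor goes on as a pouring nose rising at 20 degrees to a lip at x = -111, z = 20. A black carrying bar along y on end posts crosses above its middle.
- tote_bar (a point): middle of the tote's carrying bar, 115 above the tote's underside at x = 0, y = 0 of the tote: bar 14 thick (along the tote's x), 20 high, 160 free length along y. Axes parallel to the tote's.
- tote_lip (a point): middle of the pouring lip of the tote (x = -111, y = 0, z = 20 in the tote's frame).
- heatsink: finned aluminium heat sink in the tote, 50 x 70 x 35. Origin: its centre.
- fan: black square cooling fan in the tote, 60 x 60 x 25. Origin: its centre.
- adapter: black power adapter with a white label in the tote, 45 x 74 x 30. Origin: its centre.
- transformer: transformer with dark steel core and copper winding in the tote, 50 x 60 x 40. Origin: its centre.
- screwdriver: screwdriver lying on the bench before the mat, 160 long; bystander.
- cleaner: white bottle with red cap standing behind the mat, 44 diameter, 115 high; origin at its foot; bystander.
- multimeter: green multimeter lying behind the tote's start, 130 x 70 x 34 high; origin under its centre; bystander.
Not all that is in view belongs to the job. Leave any green look-alike of the heatsink alone.

How it is judged:
By the outcome, as a careful person would: the job done as asked, in the order asked, and still so for the second after the job is handed in, with the robot touching nothing.
It also fails if it takes over 72 s, if anything falls off the work surface, if the arm or the gripper's body presses on something with over 40 N, if the wrist force passes 120 N, or if a joint passes its speed limit or range.

ROBOT

A 6-joint arm with a two-finger parallel gripper is mounted at the origin on the work surface. World frame = base frame: x ahead of the robot, y to its left, z up, the work surface at z = 0. Lengths are in m, angles in rad, forces in N, time in s.
With the tool pointing down it reaches from about 0.35 to 0.975 m from the base axis. Payload 4.9 kg.
Tool frame: the origin (TCP) lies at the very end of the fingers, on their centre line; the grasp point (between the pads) lies 19 mm behind it; z points along the fingers, y is the line along which they close (so a half turn about z gives the same grasp; the last joint's range is limited). The gripper opens to 85 mm and grips with 20 to 120 N. Pads are 22 mm wide; open, the fingers measure 114 mm over their backs; the gripper's body (76 mm by 85 mm) begins 54 mm behind the grasp point. The pads swing forward as they close: fully open they stand 13 mm farther back than shut.
Start: joints at [-0.119, 0.053, 1.613, -0, 1.476, -0.119], TCP at [0.625, 0, 0.231] pointing down, gripper open.
Joint ranges: [-3.01, 3.01], [-1.01, 2.22], [0.06, 2.58], [-1.02, 4.17], [0.09, 2.62], [-3.14, 3.14]. Speed limits (rad/s): [2.57, 2.57, 3.14, 3.14, 3.14, 3.14].

INTERFACE

Orientations are given as a unit quaternion [w, x, y, z].
In Python, from plant import monitor, vision, manip gives the robot as it stands. The module is installed in compiled form; this text tells all that it offers.
- The arm moves only by the tool arm_command, never from a script. Its argument "rows" is a list of rows, each a list of 3 entries, a list of its own where there are three numbers: the finger opening in mm, from 0 to 85.4, then the shift along the world's x, y, z in units of 30 cm (1.0 is 30 cm), then the turn, a rotation vector about the world's x, y, z in units of pi/2 rad (1.0 is pi/2 rad). In form: [[claw, [x, y, z], [wx, wy, wz]], ...]. A call has 1 to 12 rows; each row is the pose to reach, as a shift and turn from the pose commanded when the call began; what a row does not reach only later rows make up. A row lasts 1/12 s, in which the tool goes at most 41.7 mm and 7.16 degrees, less where a joint would pass 70% of its speed; a pose out of reach is approached as far as the arm can. A call with a number of a shift or a turn outside -1 to 1 is refused whole. A call with a gripper value outside its range is refused whole. The fingers move at their own pace and stop on an object; the grip force is fixed at half the most. Time passes only in rows, so rows that repeat a pose let the fingers close. It gives the time, the measured TCP pose, the force, the opening and the grip force at its end, in the units of the state.
- monitor.state(): the state, without advancing time (a new reading comes with each control period).
- vision.grab_frame(name): name is "scene" or "side" or "wrist"; returns a dict with "color" (384x512x3 uint8, red, green, blue), "z_map" (384x512 float32, m along the optical axis (not along the pixel's ray), 0 where there is no reading), "mtx" (3x3 intrinsics, pixels), "R" (3x3) and "t" (3): a world point X has camera coordinates R X + t. Camera axes: x right, y down, z forward; pixel columns grow to the right and rows downward; lengths in m; the calibration is good to about 2 mm. A picture is of the moment at which its call begins.
- manip.job_done(): hands the job in; it is judged then, once.
The state is a dict: "time": time; "joint_pos": joint angles; "joint_vel": joint speeds; "joint_efforts": joint torques, N m; "tool_pos": TCP position; "tool_rot": TCP orientation; "contact_force": force on the tool from outside, world axes, zero at the start; "ft_torque": the same for the moment, N m; "gripper_width": opening from 0.0 (shut) to 1.0 (fully open); "grasp_force": force on a finger pad.
Only numpy, scipy, OpenCV 4.12 (cv2) and the standard library are available. Lean on these libraries where they do the work, as an engineer would, in place of code of your own. Each camera call takes 0.05 s, during which the arm holds its last target. There are 200 camera calls.

## Working session

There is one attempt and no reset: what is moved stays moved. The work goes in short steps, Python scripts to look and compute and a tool call to move; the robot and the scene stay as the last step left them, time stands still between calls to the robot, and variables do not carry over. Pictures are saved under pics/ and viewed, at most 10 in all, crops included, and the job is handed in when it is done.

Besides the shell and the picture viewer there is one more tool, called after "Request:" as name([rows], argument=value, ...), one row to a line, values as JSON. arm_command: Moves the arm, as the interface text tells. Shifts and turns lie within -1 to 1; 1 stands for 30 cm of shift or pi/2 rad of turn. Its arguments: {"type":"object","properties":{"rows":{"type":"array"}},"required":["rows"]}

```bash
mkdir -p pics
cat > h.py <<'E'
import numpy as np, cv2
from plant import monitor, vision, manip
def cloud(f):
    z=f["z_map"]; K=f["mtx"]; v,u=np.mgrid[:z.shape[0],:z.shape[1]]
    c=np.stack([(u-K[0,2])/K[0,0]*z,(v-K[1,2])/K[1,1]*z,z],-1)
    w=(c-np.array(f["t"]).ravel())@np.array(f["R"]); w[z==0]=np.nan
    return w
def save(name,f): cv2.imwrite(f"pics/{name}.png",f["color"][:,:,::-1])
E
python3 - <<'E'
from h import *
a=vision.grab_frame("scene");b=vision.grab_frame("side")
cv2.imwrite("pics/a.png",cv2.resize(np.vstack([a["color"],b["color"]])[:,:,::-1],(400*1,600)))
save("scene",a);save("side",b)
np.save("a.npy",cloud(a));np.save("b.npy",cloud(b))
for f in(a,b):print(-np.array(f["R"]).T@np.array(f["t"]).ravel())
print(monitor.state())
E
```

```text
[ 1.33576491 -0.29772906  0.87321776]
[-0.37313212 -0.42818405  0.7808553 ]
{'time': 0.1, 'joint_pos': array([-1.18997761e-01,  5.33181263e-02,  1.61418823e+00, -3.77128649e-05,
        1.47604372e+00, -1.19026849e-01]), 'joint_vel': array([-0.00031325, -0.00046083, -0.0021038 , -0.00183302,  0.0010168 ,
       -0.0008543 ]), 'joint_efforts': array([ 6.14647306e-04, -3.94903493e+01, -3.71363103e+01, -4.52310599e-05,
        3.99340541e-03, -4.17574097e-05]), 'tool_pos': array([6.24409423e-01, 6.18583455e-05, 2.30150229e-01]), 'tool_rot': array([-7.57720661e-04,  7.07094883e-01,  7.07118001e-01, -6.19741360e-04]), 'contact_force': array([-0.60016045,  0.28508592, -0.91123164]), 'ft_torque': array([ 0.00233502, -0.01456596, -0.04250299]), 'grasp_force': 0.0, 'gripper_width': 1.00055622678262}
```

View pics/scene.png

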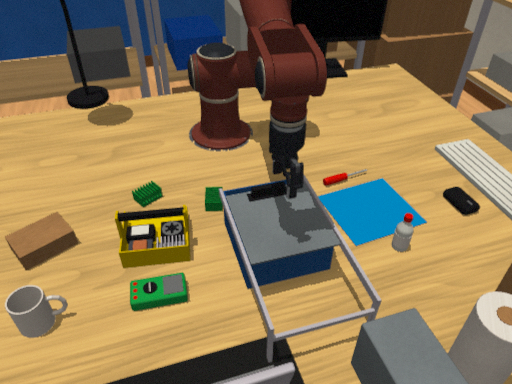

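View pics/side.png

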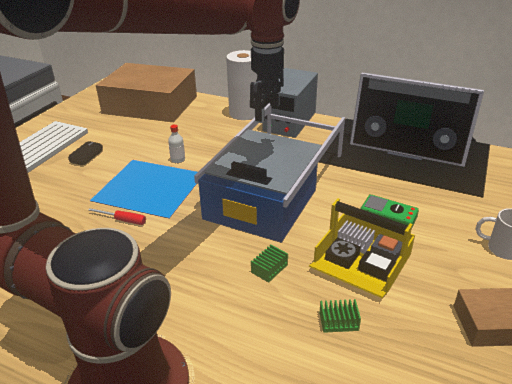

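The scene shows the bin in the centre (lid grip ~(268,190) scene, (250,172) side), the tote at (155,235)/(365,245), the mat at (372,208)/(148,187), the multimeter behind the tote, and two green look-alike heatsinks in front.

Run:
```python
from h import *
P=np.concatenate([np.load("a.npy").reshape(-1,3),np.load("b.npy").reshape(-1,3)])
C=np.concatenate([cv2.imread(f"pics/{n}.png").reshape(-1,3) for n in("scene","side")])
src=np.repeat([0,1],len(P)//2)
H=cv2.cvtColor(C[None],cv2.COLOR_BGR2HSV)[0].astype(int)
x,y,z=P.T
def rep(n,m):
    for s in(0,1,None):
        k=m&(src==s) if s is not None else m
        p=P[k]
        if len(p)<8: print(n,s,len(p));continue
        r=cv2.minAreaRect((p[:,:2]*1000).astype(np.float32))
        print(n,s,len(p),"rect",np.round(r[0]),np.round(r[1]),round(r[2],1),"mean",p.mean(0).round(4),"z",np.percentile(p[:,2],[2,50,98]).round(3))
h,s,v=H.T
box=(x>.3)&(x<1.1)&(abs(y)<.6)
rep("mat",box&(h>95)&(h<108)&(s>180)&(v>150)&(z<.012)&(z>-.005)&(y<0))
rep("lid",box&(z>.122)&(z<.132)&(s<90)&(v>60)&(y>-.2)&(y<.15))
rep("rails",box&(z>.126)&(z<.136)&(s<60)&(v>140)&(y>-.3)&(y<.25))
rep("grip",box&(z>.137)&(z<.162)&(v<50)&(y>-.15)&(y<.15)&(x<.66))
rep("plate",box&(h>18)&(h<32)&(s>180)&(y<.13)&(z>.02)&(z<.11))
ty=box&(h>22)&(h<32)&(s>190)&(y>.12)
rep("tote",ty)
rep("totelip",ty&(x<.56)&(z<.04))
tb=box&(z>.1)&(z<.135)&(v<50)&(y>.12)&(y<.45)
rep("tbar",tb)
rep("totewalltop",box&(h>20)&(h<34)&(s>150)&(y>.12)&(z>.05)&(z<.065))
rep("bottle",(x>.3)&(x<1.1)&(y<-.1)&(y>-.45)&(z>.03)&(z<.13)&(s<60)&(v>150)&(x<.8))
rep("screw",box&(y<-.05)&(x<.6)&((h<5)|(h>175))&(s>180)&(z>.005)&(z<.05))
rep("meter",box&(h>55)&(h<80)&(s>130)&(x>.68)&(y>.1))
rep("green",box&(h>55)&(h<80)&(s>130)&(x<.68)&(y>0))
```

```text
mat 0 0
mat 1 0
mat None 0
lid 0 6840 rect [763.  -2.] [242. 598.] 88.9 mean [ 0.6557 -0.0046  0.1264] z [0.123 0.126 0.13 ]
lid 1 4671 rect [775.  -4.] [250. 637.] 87.8 mean [ 0.6192 -0.0058  0.1271] z [0.123 0.127 0.131]
lid None 11511 rect [775.  -4.] [250. 637.] 87.8 mean [ 0.6409 -0.0051  0.1267] z [0.123 0.127 0.131]
rails 0 766 rect [683.  -1.] [241. 438.] 88.9 mean [ 0.7411 -0.0397  0.129 ] z [0.127 0.129 0.132]
rails 1 1198 rect [683.  -0.] [243. 441.] 89.1 mean [ 0.6141 -0.0343  0.1282] z [0.126 0.128 0.132]
rails None 1964 rect [683.  -0.] [243. 441.] 89.1 mean [ 0.6636 -0.0364  0.1285] z [0.126 0.128 0.132]
grip 0 292 rect [519.   1.] [89. 18.] 89.5 mean [5.224e-01 2.000e-04 1.497e-01] z [0.137 0.152 0.158]
grip 1 280 rect [512.   1.] [86. 15.] 89.8 mean [ 0.5093 -0.0017  0.1486] z [0.138 0.149 0.158]
grip None 572 rect [516.   1.] [89. 24.] 89.5 mean [ 0.516  -0.0007  0.1492] z [0.138 0.15  0.158]
plate 0 1199 rect [ 484. -298.] [172. 155.] 80.8 mean [ 0.533  -0.3137  0.0488] z [0.021 0.045 0.108]
plate 1 1666 rect [ 594. -310.] [377. 667.] 49.8 mean [ 0.4783 -0.2105  0.
[... 152 characters left out ...]
ote None 0
totelip 0 0
totelip 1 0
totelip None 0
tbar 0 0
tbar 1 19 rect [947. 140.] [ 8. 16.] 1.8 mean [0.9463 0.1387 0.1152] z [0.102 0.116 0.13 ]
tbar None 19 rect [947. 140.] [ 8. 16.] 1.8 mean [0.9463 0.1387 0.1152] z [0.102 0.116 0.13 ]
totewalltop 0 0
totewalltop 1 0
totewalltop None 0
bottle 0 471 rect [ 616. -237.] [257. 358.] 87.8 mean [ 0.5742 -0.205   0.0873] z [0.031 0.127 0.13 ]
bottle 1 528 rect [ 613. -229.] [366. 254.] 0.6 mean [ 0.5161 -0.2573  0.0601] z [0.032 0.037 0.13 ]
bottle None 999 rect [ 615. -230.] [370. 256.] 0.6 mean [ 0.5435 -0.2326  0.0729] z [0.032 0.039 0.13 ]
screw 0 0
screw 1 0
screw None 0
meter 0 0
meter 1 0
meter None 0
green 0 5
green 1 0
green None 5
```

Run:
```python
from h import *
P=np.concatenate([np.load("a.npy").reshape(-1,3),np.load("b.npy").reshape(-1,3)])
C=np.concatenate([cv2.imread(f"pics/{n}.png").reshape(-1,3) for n in("scene","side")])
src=np.repeat([0,1],len(P)//2)
h,s,v=cv2.cvtColor(C[None],cv2.COLOR_BGR2HSV)[0].astype(int).T
x,y,z=P.T
def rep(n,m):
    for q in(0,1):
        p=P[m&(src==q)]
        if len(p)<8: print(n,q,len(p));continue
        r=cv2.minAreaRect((p[:,:2]*1000).astype(np.float32))
        print(n,q,len(p),"rect",np.round(r[0]),np.round(r[1]),round(r[2],1),"mean",p.mean(0).round(4),"z",np.percentile(p[:,2],[2,50,98]).round(3))
box=(x>.3)&(x<1.1)&(abs(y)<.6)
for a in(0,1):
    k=box&(src==a)
rep("mat",box&(h>95)&(h<108)&(s>180)&(v>150)&(z<.012)&(z>-.005)&(y>.1))
ty=box&(h>20)&(h<34)&(s>180)&(y<-.13)&(y>-.46)
rep("tote",ty)
rep("front",ty&(z<.03)&(x<.56))
rep("walltop",ty&(z>.054)&(z<.062))
tb=box&(z>.095)&(z<.135)&(v<60)&(y<-.12)&(y>-.45)&(x<.8)
rep("tbar",tb)
rep("tbartop",tb&(z>.122))
rep("bottle",(y>.1)&(y<.45)&(z>.03)&(z<.13)&(x>.6)&(x<.85))
rep("screw",box&(y>.05)&(x<.55)&((h<8)|(h>172))&(s>150)&(z>.003)&(z<.05))
g=box&(h>50)&(h<85)&(s>110)&(y<-.05)
rep("meter",g&(x>.62)); rep("green",g&(x<.62))
```

```text
mat 0 3721 rect [534. 319.] [220. 241.] 4.9 mean [0.5364 0.3119 0.0018] z [-0.002  0.002  0.005]
mat 1 3385 rect [530. 319.] [218. 238.] 4.7 mean [0.5227 0.3113 0.0032] z [-0.     0.003  0.006]
tote 0 2066 rect [ 447. -311.] [209. 226.] 81.4 mean [ 0.5114 -0.3082  0.0368] z [0.002 0.03  0.123]
tote 1 2606 rect [ 682. -313.] [198. 618.] 82.0 mean [ 0.451  -0.294   0.0304] z [0.002 0.019 0.122]
front 0 842 rect [ 441. -301.] [238. 195.] 0.1 mean [ 0.4777 -0.3129  0.0124] z [0.001 0.011 0.029]
front 1 1544 rect [ 467. -282.] [198. 184.] 81.5 mean [ 0.4211 -0.2892  0.0122] z [0.002 0.012 0.029]
walltop 0 201 rect [ 483. -299.] [171. 155.] 80.4 mean [ 0.5373 -0.3155  0.0564] z [0.054 0.056 0.06 ]
walltop 1 165 rect [ 477. -297.] [172. 154.] 81.3 mean [ 0.4682 -0.3034  0.0563] z [0.054 0.056 0.061]
tbar 0 474 rect [ 493. -301.] [159.  22.] 79.0 mean [ 0.4943 -0.3031  0.1197] z [0.109 0.121 0.126]
tbar 1 501 rect [ 486. -298.] [155.  17.] 81.3 mean [ 0.4811 -0.307   0.1179] z [0.108 0.118 0.126]
tbartop 0 208 rect [ 493. -300.] [157.  16.] 81.2 mean [ 0.4922 -0.3018  0.1239] z [0.122 0.124 
[... 194 characters left out ...]
 0.115 0.13 ]
bottle 1 580 rect [662. 188.] [181. 263.] 26.3 mean [0.6817 0.2335 0.0915] z [0.033 0.093 0.13 ]
screw 0 168 rect [389. 273.] [25. 81.] 7.3 mean [0.3925 0.2693 0.0196] z [0.009 0.02  0.027]
screw 1 263 rect [380. 274.] [25. 83.] 6.5 mean [0.3774 0.2709 0.0209] z [0.011 0.022 0.028]
meter 0 1122 rect [ 733. -211.] [404. 119.] 54.7 mean [ 0.6705 -0.3255  0.0285] z [0.009 0.032 0.036]
meter 1 765 rect [ 813. -316.] [386. 130.] 0.5 mean [ 0.7733 -0.3177  0.067 ] z [0.027 0.035 0.155]
green 0 572 rect [ 473. -233.] [251. 332.] 80.9 mean [ 0.3637 -0.1919  0.0252] z [0.002 0.029 0.037]
green 1 437 rect [ 477. -230.] [247. 329.] 80.9 mean [ 0.4157 -0.1839  0.0311] z [0.01  0.033 0.037]
```

Request:
arm_command([
  [85.4,[-0.12,0,0],[0,0,0]],
  [85.4,[-0.24,0,0],[0,0,0]],
  [85.4,[-0.363,0,0],[0,0,0]],
  [85.4,[-0.363,0,-0.1],[0,0,0]],
  [85.4,[-0.363,0,-0.2],[0,0,0]],
  [85.4,[-0.363,0,-0.27],[0,0,0]],
  [85.4,[-0.363,0,-0.32],[0,0,0]],
  [85.4,[-0.363,0,-0.32],[0,0,0]],
  [0,[-0.363,0,-0.32],[0,0,0]],
  [0,[-0.363,0,-0.32],[0,0,0]],
  [0,[-0.363,0,-0.32],[0,0,0]],
  [0,[-0.363,0,-0.32],[0,0,0]],
])

```text
time: 1.1
tool_pos: [0.5171, -0.0001, 0.1369]
tool_rot: [0.001, 0.707, 0.707, 0.001]
contact_force: [-0.2, -0.2, 0.0]
gripper_width: 0.45
grasp_force: 0.0
```

Request:
arm_command([
  [0,[0,0,0],[0,0,0]],
  [0,[0,0,0],[0,0,0]],
  [0,[0,0,0],[0,0,0]],
  [0,[0,0,0],[0,0,0]],
])

```text
time: 1.43
tool_pos: [0.5167, -0.0001, 0.1363]
tool_rot: [0.001, 0.707, 0.707, 0.001]
contact_force: [-0.6, -0.2, 5.1]
gripper_width: 0.151
grasp_force: 60.1
```

Request:
arm_command([
  [0,[0.04,0,0],[0,0,0]],
  [0,[0.1,0,0],[0,0,0]],
  [0,[0.17,0,0],[0,0,0]],
  [0,[0.24,0,0],[0,0,0]],
  [0,[0.31,0,0],[0,0,0]],
  [0,[0.38,0,0],[0,0,0]],
  [0,[0.45,-0.005,0],[0,0,0]],
  [0,[0.5,-0.005,0],[0,0,0]],
  [0,[0.54,-0.01,0],[0,0,0]],
  [0,[0.56,-0.01,0],[0,0,0]],
  [0,[0.565,-0.01,0],[0,0,0]],
  [0,[0.565,-0.01,0],[0,0,0]],
])

```text
time: 2.43
tool_pos: [0.6868, -0.0033, 0.1364]
tool_rot: [0.001, 0.707, 0.707, 0.001]
contact_force: [1.6, -1.1, 4.6]
gripper_width: 0.15
grasp_force: 60.2
```

Request:
arm_command([
  [0,[0.006,0,0],[0,0,0]],
  [0,[0.012,0,0],[0,0,0]],
  [0,[0.012,0,0],[0,0,0]],
])

```text
time: 2.68
tool_pos: [0.6872, -0.0033, 0.1364]
tool_rot: [-0.002, 0.707, 0.707, -0.002]
contact_force: [-9.7, -0.9, 10.3]
gripper_width: 0.154
grasp_force: 61.1
```

Request:
arm_command([
  [85.4,[-0.008,0,0],[0,0,0]],
  [85.4,[-0.008,0,0],[0,0,0]],
  [85.4,[-0.008,0,0],[0,0,0]],
  [85.4,[-0.008,0,0],[0,0,0]],
  [85.4,[-0.008,0,0.13],[0,0,0]],
  [85.4,[-0.008,0,0.26],[0,0,0]],
  [85.4,[-0.06,0,0.4],[0,-0.07,0]],
  [85.4,[-0.12,0,0.5],[0,-0.14,0]],
  [85.4,[-0.2,0,0.55],[0,-0.21,0]],
  [85.4,[-0.29,0,0.55],[0,-0.28,0]],
  [85.4,[-0.29,0,0.55],[0,-0.36,0]],
  [85.4,[-0.29,0,0.55],[0,-0.44,0]],
])

```text
time: 3.68
tool_pos: [0.6017, -0.0029, 0.3026]
tool_rot: [0.243, 0.664, 0.664, 0.242]
contact_force: [0.2, -0.5, 0.4]
gripper_width: 1.0
grasp_force: 0.0
```

Request:
arm_command([
  [85.4,[0,0,0],[0,-0.08,0]],
  [85.4,[0,0,0],[0,-0.16,0]],
  [85.4,[0,0,0],[0,-0.24,0]],
  [85.4,[0,0,0],[0,-0.3,0]],
  [85.4,[0,0,0],[0,-0.3,0]],
  [85.4,[0,0,0],[0,-0.3,0]],
])

```text
time: 4.18
tool_pos: [0.6013, -0.0028, 0.298]
tool_rot: [0.386, 0.592, 0.592, 0.387]
contact_force: [0.5, -0.8, 0.0]
gripper_width: 1.0
grasp_force: 0.0
```

Run:
```python
from h import *
s=monitor.state();print(s["joint_pos"].round(3),s["tool_pos"].round(4),s["tool_rot"].round(3))
a=vision.grab_frame("scene");save("s2",a)
```

```text
[-0.225 -0.646  2.337  0.609  0.365 -0.669] [ 0.6013 -0.0028  0.298 ] [0.386 0.592 0.592 0.387]
```

View pics/s2.png

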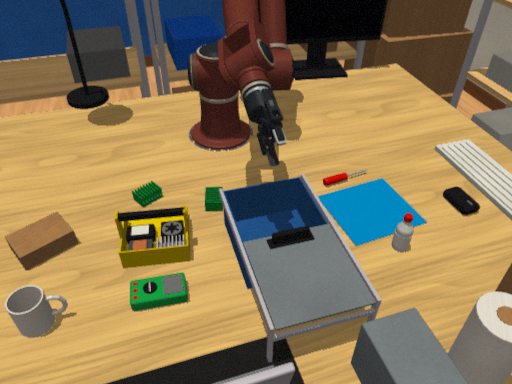

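Request:
arm_command([
  [85.4,[-0.01,-0.05,0.0],[0,0.07,0]],
  [85.4,[-0.05,-0.13,0.0],[0,0.14,0]],
  [85.4,[-0.09,-0.23,0.0],[0,0.21,0]],
  [85.4,[-0.13,-0.33,0],[0,0.28,0]],
  [85.4,[-0.17,-0.43,0],[0,0.36,0]],
  [85.4,[-0.21,-0.53,0],[0,0.43,0]],
  [85.4,[-0.25,-0.63,0],[0,0.5,0]],
  [85.4,[-0.29,-0.73,0],[0,0.57,0]],
  [85.4,[-0.32,-0.83,0],[0,0.65,0]],
  [85.4,[-0.35,-0.92,0],[0,0.72,0]],
  [85.4,[-0.372,-0.99,0],[0,0.74,0]],
  [85.4,[-0.372,-0.99,0],[0,0.74,0]],
])

```text
time: 5.23
tool_pos: [0.4915, -0.3051, 0.3021]
tool_rot: [0.0, 0.709, 0.705, -0.003]
contact_force: [-0.6, -0.1, -0.8]
gripper_width: 0.996
grasp_force: 0.0
```

Request:
arm_command([
  [85.4,[0,0,0],[0,0,-0.05]],
  [85.4,[0,0,-0.1],[0,0,-0.1]],
  [85.4,[0,0,-0.2],[0,0,-0.1]],
  [85.4,[0,0,-0.3],[0,0,-0.1]],
  [85.4,[0,0,-0.35],[0,0,-0.1]],
  [85.4,[0,0,-0.35],[0,0,-0.1]],
])

```text
time: 5.73
tool_pos: [0.4893, -0.2991, 0.1918]
tool_rot: [-0.004, 0.761, 0.649, -0.002]
contact_force: [0.3, 0.9, -0.7]
gripper_width: 1.001
grasp_force: 0.0
```

Run:
```python
from h import *
s=monitor.state();print(s["joint_pos"].round(3),s["tool_pos"].round(4),s["tool_rot"].round(3))
a=vision.grab_frame("wrist");save("w1",a)
p=cloud(a);hsv=cv2.cvtColor(a["color"],cv2.COLOR_RGB2HSV)
m=(p[...,2]>.12)&(p[...,2]<.13)&(abs(p[...,1]+.3)<.12)
q=p[m];r=cv2.minAreaRect((q[:,:2]*1000).astype(np.float32));print(len(q),r)
```

```text
[-0.677 -0.037  1.769 -0.003  1.417 -0.518] [ 0.4893 -0.2991  0.1918] [-0.004  0.761  0.649 -0.002]
3810 ((489.06488037109375, -298.9187927246094), (172.4170379638672, 29.81298828125), 80.534912109375)
```

View pics/w1.png

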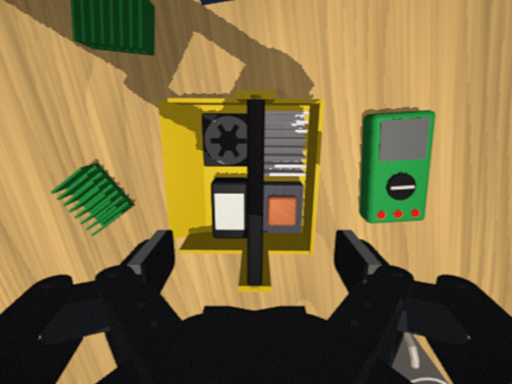

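The wrist view shows the bar (255,190) centred between the fingers and aligned, with all four parts in the tote.

Request:
arm_command([
  [85.4,[0,0,-0.1],[0,0,0]],
  [85.4,[0,0,-0.2],[0,0,0]],
  [85.4,[0,0,-0.28],[0,0,0]],
  [85.4,[0,0,-0.32],[0,0,0]],
  [85.4,[0,0,-0.32],[0,0,0]],
  [0,[0,0,-0.32],[0,0,0]],
  [0,[0,0,-0.32],[0,0,0]],
  [0,[0,0,-0.32],[0,0,0]],
  [0,[0,0,-0.32],[0,0,0]],
  [0,[0,0,-0.32],[0,0,0]],
  [0,[0,0,-0.32],[0,0,0]],
  [0,[0,0,-0.32],[0,0,0]],
])

```text
time: 6.78
tool_pos: [0.4904, -0.3002, 0.0999]
tool_rot: [-0.0, 0.76, 0.649, -0.001]
contact_force: [-3.5, 0.8, 3.3]
gripper_width: 0.145
grasp_force: 61.9
```

Request:
arm_command([
  [0,[0,0,0],[0,0,0]],
  [0,[0,0,0.02],[0,0,0]],
  [0,[0,0,0.06],[0,0,0]],
  [0,[0,0,0.1],[0,0,0]],
  [0,[0,0,0.1],[0,0,0]],
])

```text
time: 7.2
tool_pos: [0.4919, -0.3009, 0.1322]
tool_rot: [0.002, 0.76, 0.649, 0.0]
contact_force: [1.0, -1.4, -5.8]
gripper_width: 0.148
grasp_force: 60.4
```

Request:
arm_command([
  [0,[0,0,0.05],[0,0,0]],
  [0,[0,0,0.13],[0,0,0]],
  [0,[0,0,0.22],[0,0,0]],
  [0,[0,0,0.31],[0,0,0]],
  [0,[0.01,0.03,0.4],[0,0,0]],
  [0,[0.03,0.09,0.48],[0,0,0.01]],
  [0,[0.05,0.17,0.55],[0,0,0.02]],
  [0,[0.07,0.25,0.6],[0,0,0.03]],
  [0,[0.1,0.34,0.62],[0,0,0.04]],
  [0,[0.13,0.43,0.62],[0,0,0.05]],
  [0,[0.16,0.52,0.62],[0,0,0.06]],
  [0,[0.19,0.61,0.62],[0,0,0.07]],
])

```text
time: 8.2
tool_pos: [0.5478, -0.1156, 0.3155]
tool_rot: [-0.0, 0.723, 0.691, -0.0]
contact_force: [1.2, -0.1, -7.6]
gripper_width: 0.152
grasp_force: 60.3
```

Request:
arm_command([
  [0,[0.03,0.09,0],[0,0,0.01]],
  [0,[0.06,0.17,0],[0,0,0.02]],
  [0,[0.09,0.25,0],[0,0,0.02]],
  [0,[0.11,0.32,0],[0,0,0.02]],
  [0,[0.12,0.37,0],[0,0,0.02]],
  [0,[0.12,0.39,0],[0,0,0.02]],
  [0,[0.12,0.39,0],[0,0,0.02]],
  [0,[0.12,0.39,0],[0,0,0.02]],
])

```text
time: 8.87
tool_pos: [0.5833, -0.0004, 0.3151]
tool_rot: [-0.0, 0.713, 0.702, -0.001]
contact_force: [0.6, -0.8, -6.6]
gripper_width: 0.15
grasp_force: 60.3
```

Run:
```python
from h import *
s=monitor.state();print(s["joint_pos"].round(3),s["tool_pos"].round(4),s["tool_rot"].round(3),s["contact_force"])
save("s3",vision.grab_frame("side"))
```

```text
[-1.280e-01 -8.100e-02  1.607e+00 -1.000e-03  1.617e+00 -1.120e-01] [ 5.833e-01 -4.000e-04  3.151e-01] [-0.     0.713  0.702 -0.001] [ 0.61191985 -0.79079252 -6.61224978]
```

View pics/s3.png

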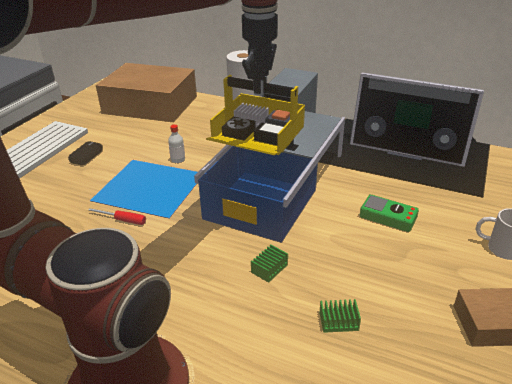

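Request:
arm_command([
  [0,[0.003,0,-0.04],[0,-0.05,0]],
  [0,[0.008,0,-0.08],[0,-0.1,0]],
  [0,[0.012,0,-0.12],[0,-0.16,0]],
  [0,[0.016,0,-0.13],[0,-0.21,0]],
  [0,[0.02,0,-0.13],[0,-0.25,0]],
  [0,[0.022,0,-0.13],[0,-0.29,0]],
  [0,[0.025,0,-0.13],[0,-0.33,0]],
  [0,[0.027,0,-0.125],[0,-0.37,0]],
  [0,[0.03,0,-0.125],[0,-0.41,0]],
  [0,[0.033,0,-0.12],[0,-0.45,0]],
  [0,[0.035,0,-0.12],[0,-0.48,0]],
  [0,[0.035,0,-0.12],[0,-0.5,0]],
])

```text
time: 9.92
tool_pos: [0.5931, -0.0014, 0.279]
tool_rot: [0.269, 0.659, 0.648, 0.272]
contact_force: [0.2, -0.0, -2.5]
gripper_width: 0.152
grasp_force: 61.5
```

Request:
arm_command([
  [0,[0,0,0],[0,-0.03,0]],
  [0,[0.002,0,0],[0,-0.06,0]],
  [0,[0.003,0,0],[0,-0.09,0]],
  [0,[0.004,0,0],[0,-0.12,0]],
  [0,[0.005,0,0.005],[0,-0.15,0]],
  [0,[0.006,0,0.01],[0,-0.18,0]],
  [0,[0.008,0,0.01],[0,-0.21,0]],
  [0,[0.01,0,0.01],[0,-0.24,0]],
  [0,[0.01,0,0.01],[0,-0.24,0]],
  [0,[0.01,0,0.01],[0,-0.24,0]],
  [0,[0.01,0,0.01],[0,-0.24,0]],
  [0,[0.01,0,0.01],[0,-0.24,0]],
])

```text
time: 10.92
tool_pos: [0.5975, -0.0004, 0.2839]
tool_rot: [0.385, 0.596, 0.586, 0.391]
contact_force: [0.4, -0.8, -2.5]
gripper_width: 0.151
grasp_force: 61.8
```

Run:
```python
from h import *
s=monitor.state();print(s["joint_pos"].round(3),s["tool_pos"].round(4),s["tool_rot"].round(3),s["contact_force"])
save("s4",vision.grab_frame("scene"))
```

```text
[-0.22  -0.646  2.363  0.651  0.336 -0.697] [ 5.975e-01 -4.000e-04  2.839e-01] [0.385 0.596 0.586 0.391] [ 0.4225476  -0.78125454 -2.50461969]
```

View pics/s4.png

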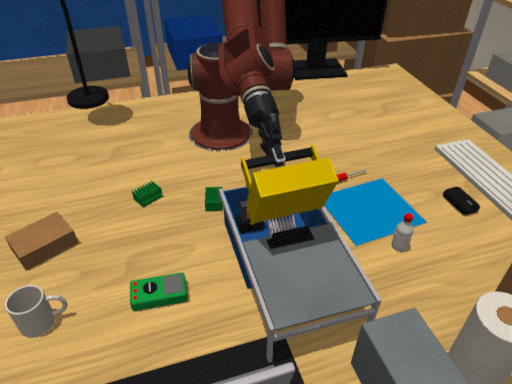

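Request:
arm_command([
  [0,[0,0,0.05],[0,0.04,0]],
  [0,[0,0,0.12],[0,0.1,0]],
  [0,[0,0,0.18],[0,0.17,0]],
  [0,[-0.02,0.03,0.2],[0,0.24,0]],
  [0,[-0.04,0.08,0.2],[0,0.31,0]],
  [0,[-0.06,0.15,0.2],[0,0.38,0]],
  [0,[-0.08,0.23,0.2],[0,0.45,0]],
  [0,[-0.1,0.31,0.2],[0,0.52,0]],
  [0,[-0.12,0.39,0.2],[0,0.59,0]],
  [0,[-0.14,0.47,0.2],[0,0.66,0]],
  [0,[-0.16,0.55,0.2],[0,0.72,0]],
  [0,[-0.18,0.62,0.2],[0,0.74,0]],
])

```text
time: 11.97
tool_pos: [0.5451, 0.1876, 0.343]
tool_rot: [-0.001, 0.713, 0.701, -0.001]
contact_force: [0.6, 0.5, -2.4]
gripper_width: 0.154
grasp_force: 61.4
```

Request:
arm_command([
  [0,[0,0.08,0],[0,0,0.01]],
  [0,[-0.01,0.16,0],[0,0,0.02]],
  [0,[-0.02,0.24,0],[0,0,0.03]],
  [0,[-0.03,0.32,0],[0,0,0.05]],
  [0,[-0.04,0.38,0],[0,0,0.065]],
  [0,[-0.04,0.43,0],[0,0,0.065]],
  [0,[-0.04,0.445,0],[0,0,0.065]],
  [0,[-0.04,0.445,0],[0,0,0.065]],
  [0,[-0.04,0.445,0],[0,0,0.065]],
])

```text
time: 12.72
tool_pos: [0.5316, 0.3191, 0.3424]
tool_rot: [0.0, 0.676, 0.737, -0.001]
contact_force: [-0.8, -0.6, -2.3]
gripper_width: 0.153
grasp_force: 61.4
```

Run:
```python
from h import *
s=monitor.state();print(s["tool_pos"].round(4),s["tool_rot"].round(4),s["contact_force"])
f=vision.grab_frame("side");save("s5",f);g=vision.grab_frame("scene");save("s5b",g)
for a in(f,g):
    p=cloud(a);x,y,z=p[...,0],p[...,1],p[...,2];h,s,v=cv2.split(cv2.cvtColor(a["color"],cv2.COLOR_RGB2HSV))
    q=p[(h>20)&(h<34)&(s>170)&(y>.18)&(y<.45)&(z>.15)&(x>.35)&(x<.7)]
    print("tote",len(q),q.min(0),q.max(0),cv2.minAreaRect((q[:,:2]*1000).astype(np.float32)))
    m=(x>.475)&(x<.655)&(abs(y)<.1)&(z>-.02)
    print("bin max z",np.percentile(z[m],[50,90,99,100]))
cv2.imwrite("pics/c5.png",np.vstack([cv2.resize(f["color"][60:250,70:330,::-1],(520,380))[:300],cv2.resize(g["color"][150:300,190:450,::-1],(520,300))]))
```

```text
[0.5316 0.3191 0.3424] [ 0.000e+00  6.762e-01  7.367e-01 -5.000e-04] [-0.83921345 -0.59280955 -2.28303271]
tote 3953 [0.41163781 0.22454132 0.24245639] [0.60419357 0.40978795 0.36884608] ((507.0647888183594, 317.207763671875), (184.14488220214844, 174.21263122558594), 4.640771865844727)
bin max z [0.00517735 0.09948547 0.10168604 0.13086977]
tote 3763 [0.41449663 0.22548043 0.24105812] [0.6089322  0.4091092  0.36799643] ((511.4273986816406, 317.107421875), (183.84811401367188, 176.32395935058594), 4.197292804718018)
bin max z [0.03529055 0.08941185 0.09950887 0.10109752]
```

View pics/c5.png

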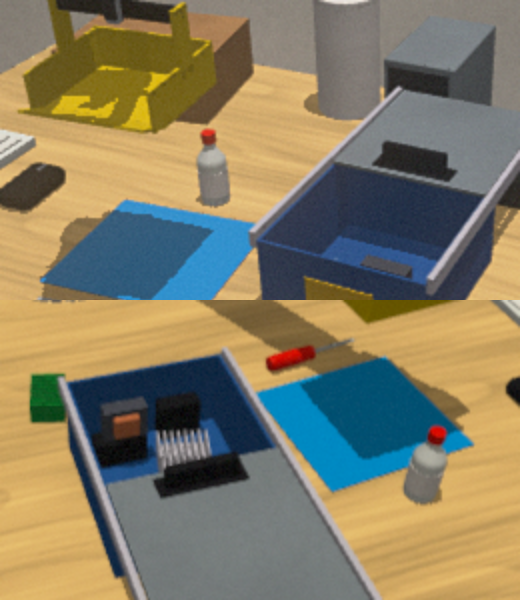

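Request:
arm_command([
  [0,[0,0,-0.06],[0,0,0]],
  [0,[0,0,-0.15],[0,0,0]],
  [0,[0,0,-0.25],[0,0,0]],
  [0,[0,0,-0.35],[0,0,0]],
  [0,[0,0,-0.45],[0,0,0]],
  [0,[0,0,-0.55],[0,0,0]],
  [0,[0,0,-0.63],[0,0,0]],
  [0,[0,0,-0.7],[0,0,0]],
  [0,[0,0,-0.74],[0,0,0]],
  [0,[0,0,-0.76],[0,0,0]],
  [0,[0,0,-0.77],[0,0,0]],
  [0,[0,0,-0.77],[0,0,0]],
])

```text
time: 13.82
tool_pos: [0.5317, 0.3194, 0.112]
tool_rot: [-0.0, 0.676, 0.737, -0.0]
contact_force: [-1.1, -0.1, -2.4]
gripper_width: 0.15
grasp_force: 61.4
```

Request:
arm_command([
  [0,[0,0,-0.005],[0,0,0]],
  [0,[0,0,-0.01],[0,0,0]],
  [0,[0,0,-0.015],[0,0,0]],
  [0,[0,0,-0.02],[0,0,0]],
  [0,[0,0,-0.025],[0,0,0]],
  [0,[0,0,-0.025],[0,0,0]],
])

```text
time: 14.32
tool_pos: [0.5309, 0.3195, 0.1035]
tool_rot: [-0.001, 0.676, 0.737, -0.001]
contact_force: [-0.5, 0.7, -2.3]
gripper_width: 0.15
grasp_force: 61.5
```

Request:
arm_command([
  [0,[0,0,-0.004],[0,0,0]],
  [0,[0,0,-0.008],[0,0,0]],
  [0,[0,0,-0.008],[0,0,0]],
])

```text
time: 14.57
tool_pos: [0.5316, 0.3198, 0.103]
tool_rot: [-0.0, 0.676, 0.737, 0.0]
contact_force: [-2.3, -0.9, 4.4]
gripper_width: 0.148
grasp_force: 62.3
```

Request:
arm_command([
  [30,[0,0,0],[0,0,0]],
  [50,[0,0,0],[0,0,0]],
  [70,[0,0,0],[0,0,0]],
  [85.4,[0,0,0],[0,0,0]],
  [85.4,[0,0,0],[0,0,0]],
  [85.4,[0,0,0.06],[0,0,0]],
  [85.4,[0,0,0.15],[0,0,0]],
  [85.4,[0,0,0.27],[0,0,0]],
  [85.4,[0,0,0.4],[0,0,0]],
  [85.4,[0,0,0.5],[0,0,0]],
  [85.4,[0,0,0.5],[0,0,-0.06]],
])

```text
time: 15.48
tool_pos: [0.5344, 0.3211, 0.2611]
tool_rot: [0.002, 0.71, 0.704, 0.006]
contact_force: [0.4, -0.3, 2.1]
gripper_width: 1.002
grasp_force: 0.0
```

Request:
arm_command([
  [85.4,[0.03,-0.1,0],[0,0,0]],
  [85.4,[0.08,-0.2,0],[0,0,0]],
  [85.4,[0.13,-0.3,0],[0,0,0]],
  [85.4,[0.18,-0.4,0],[0,0,0]],
  [85.4,[0.23,-0.5,0],[0,0,0]],
  [85.4,[0.28,-0.6,0],[0,0,0]],
  [85.4,[0.33,-0.7,0],[0,0,0]],
  [85.4,[0.38,-0.8,0],[0,0,0]],
  [85.4,[0.43,-0.9,0],[0,0,0]],
  [85.4,[0.5,-1.0,0],[0,0,0]],
  [85.4,[0.52,-1.0,0],[0,0,0]],
  [85.4,[0.52,-1.0,0],[0,0,0]],
])

```text
time: 16.48
tool_pos: [0.688, 0.0177, 0.2507]
tool_rot: [-0.001, 0.711, 0.703, -0.001]
contact_force: [-0.2, 0.3, 0.1]
gripper_width: 0.993
grasp_force: 0.0
```

Run:
```python
from h import *
s=monitor.state();print(s["tool_pos"].round(4),s["tool_rot"].round(4),s["contact_force"])
for n in("side","scene"):
    a=vision.grab_frame(n);save("f_"+n,a)
    p=cloud(a);x,y,z=p[...,0],p[...,1],p[...,2];h,s,v=cv2.split(cv2.cvtColor(a["color"],cv2.COLOR_RGB2HSV))
    q=p[(v<60)&(y>.18)&(y<.45)&(z>.123)&(z<.135)&(x>.35)&(x<.7)]
    print("bartop",len(q),cv2.minAreaRect((q[:,:2]*1000).astype(np.float32)))
    q=p[(v<60)&(abs(y)<.1)&(z>.14)&(z<.16)&(x>.6)&(x<.8)]
    print("grip",len(q),cv2.minAreaRect((q[:,:2]*1000).astype(np.float32)) if len(q)>5 else 0)
```

```text
[0.688  0.0177 0.2507] [-7.000e-04  7.109e-01  7.033e-01 -5.000e-04] [-0.23448857  0.34937417  0.09834315]
bartop 53 ((526.20361328125, 323.9222106933594), (15.279358863830566, 154.0962677001953), 5.215813636779785)
grip 240 ((682.6342163085938, -0.65924072265625), (89.5033950805664, 18.314857482910156), 87.79215240478516)
bartop 188 ((534.2981567382812, 321.39276123046875), (17.193632125854492, 156.09661865234375), 4.212238788604736)
grip 327 ((690.1990966796875, -2.123302459716797), (89.69764709472656, 17.57898712158203), 88.0742416381836)
```

View pics/f_side.png

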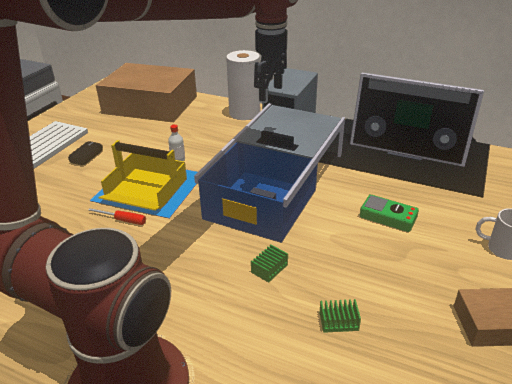

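The tote stands upright, centred on the mat at (145,180). Now the lid.

Request:
arm_command([
  [85.4,[0,-0.07,-0.05],[0,0,0]],
  [85.4,[0,-0.07,-0.15],[0,0,0]],
  [85.4,[0,-0.07,-0.25],[0,0,0]],
  [85.4,[0,-0.07,-0.33],[0,0,0]],
  [85.4,[0,-0.07,-0.38],[0,0,0]],
  [85.4,[0,-0.07,-0.38],[0,0,0]],
  [0,[0,-0.07,-0.38],[0,0,0]],
  [0,[0,-0.07,-0.38],[0,0,0]],
  [0,[0,-0.07,-0.38],[0,0,0]],
  [0,[0,-0.07,-0.38],[0,0,0]],
  [0,[0,-0.07,-0.38],[0,0,0]],
  [0,[0,-0.07,-0.38],[0,0,0]],
])

```text
time: 17.58
tool_pos: [0.6872, -0.0016, 0.1387]
tool_rot: [-0.0, 0.71, 0.704, -0.0]
contact_force: [-6.4, -0.0, 23.5]
gripper_width: 0.147
grasp_force: 54.7
```

Request:
arm_command([
  [0,[0,0,0],[0,0,0]],
  [0,[0,0,0],[0,0,0]],
  [0,[-0.02,0,0],[0,0,0]],
  [0,[-0.06,0,0],[0,0,0]],
  [0,[-0.12,0,0],[0,0,0]],
  [0,[-0.19,0,0],[0,0,0]],
  [0,[-0.26,0.005,0],[0,0,0]],
  [0,[-0.33,0.005,0],[0,0,0]],
  [0,[-0.4,0.01,0],[0,0,0]],
  [0,[-0.46,0.01,0],[0,0,0]],
  [0,[-0.52,0.01,0],[0,0,0]],
  [0,[-0.56,0.01,0],[0,0,0]],
])

```text
time: 18.58
tool_pos: [0.519, 0.0016, 0.1387]
tool_rot: [0.001, 0.71, 0.704, 0.001]
contact_force: [2.0, 1.0, 5.2]
gripper_width: 0.148
grasp_force: 60.9
```

Request:
arm_command([
  [0,[-0.03,0,0],[0,0,0]],
  [0,[-0.06,0,0],[0,0,0]],
  [0,[-0.09,0,0],[0,0,0]],
  [0,[-0.1,0,0],[0,0,0]],
  [0,[-0.1,0,0],[0,0,0]],
])

```text
time: 19.0
tool_pos: [0.4891, 0.0021, 0.1387]
tool_rot: [-0.0, 0.71, 0.704, 0.001]
contact_force: [-2.4, 3.2, 8.4]
gripper_width: 0.146
grasp_force: 61.3
```

Creep onto the stop.

Request:
arm_command([
  [0,[-0.006,0,0],[0,0,0]],
  [0,[-0.012,0,0],[0,0,0]],
  [0,[-0.016,0,0],[0,0,0]],
  [0,[-0.016,0,0],[0,0,0]],
])

```text
time: 19.33
tool_pos: [0.4872, 0.0022, 0.1388]
tool_rot: [0.002, 0.71, 0.704, 0.003]
contact_force: [10.5, 4.3, 0.0]
gripper_width: 0.149
grasp_force: 60.4
```

Request:
arm_command([
  [85.4,[0.006,0,0],[0,0,0]],
  [85.4,[0.006,0,0],[0,0,0]],
  [85.4,[0.006,0,0],[0,0,0]],
  [85.4,[0.006,0,0],[0,0,0]],
  [85.4,[0.006,0,0],[0,0,0]],
  [85.4,[0.006,0,0.08],[0,0,0]],
  [85.4,[0.006,0,0.2],[0,0,0]],
  [85.4,[0.006,0,0.32],[0,0,0]],
  [85.4,[0.006,0,0.44],[0,0,0]],
  [85.4,[0.006,0,0.5],[0,0,0]],
  [85.4,[0.006,0,0.5],[0,0,0]],
  [85.4,[0.006,0,0.5],[0,0,0]],
])

```text
time: 20.33
tool_pos: [0.4866, 0.0014, 0.2886]
tool_rot: [0.001, 0.71, 0.704, 0.0]
contact_force: [-0.2, 0.1, 0.1]
gripper_width: 1.001
grasp_force: 0.0
```

Run:
```python
from h import *
s=monitor.state();print(s["tool_pos"].round(4),s["contact_force"])
for n in("side","scene"):
    a=vision.grab_frame(n);save("e_"+n,a)
    p=cloud(a);x,y,z=p[...,0],p[...,1],p[...,2];v=a["color"].max(2)
    q=p[(v<60)&(abs(y)<.07)&(z>.14)&(z<.16)&(x>.44)&(x<.56)]
    print("grip",len(q),cv2.minAreaRect((q[:,:2]*1000).astype(np.float32)) if len(q)>5 else 0)
```

```text
[0.4866 0.0014 0.2886] [-0.16465825  0.06009452  0.08137047]
grip 300 ((483.6385498046875, 3.153839111328125), (91.35303497314453, 16.93669891357422), 88.9424057006836)
grip 244 ((491.2602233886719, 1.7496376037597656), (18.3452205657959, 89.53459167480469), 1.3322094678878784)
```

View pics/e_scene.png

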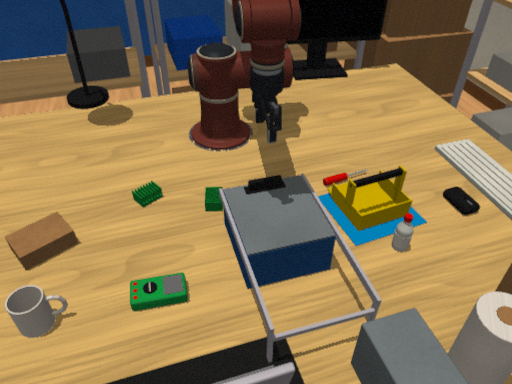

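The lid is shut (grip at (267,184)), the tote is on the mat at (370,203), and the bystanders haven't moved.

```bash
python3 -c "
from plant import manip
print(manip.job_done())"
```

```text
the job is handed in; nothing more can be done
None
```

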